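Blow-dry a beaker on the air peg

ROBOT

A 6-joint arm with a two-finger parallel gripper is mounted at the origin on a cart in front of the work surface, level with it; the furniture and walls round the work are solid. World frame = base frame: x ahead of the robot, y to its left, z up, the work surface at z = 0. Lengths are in m, angles in rad, forces in N, time in s.
With the tool pointing down it reaches from about 0.35 to 0.775 m from the base axis. Payload 7.3 kg.
Tool frame: the origin (TCP) lies at the centre of the arm's flange, where the gripper is bolted on; the fingertips stand 178 mm ahead of it and the grasp point (between the pads) lies 159 mm ahead of it; z points along the fingers, y is the direction in which the jaws open and shut (so a half turn about z gives the same grasp; the last joint's range is limited). The gripper opens to 92 mm and grips with 3 to 60 N. Pads are 19 mm wide; open, the fingers measure 130 mm over their backs; the gripper's body (75 mm by 190 mm) begins 47 mm behind the grasp point.
Start: joints at [-1.398, 0.342, 1.524, -0, 1.275, -0.146], TCP at [0.165, -0.499, 0.405] pointing down, gripper open.
Joint ranges: [-2.53, 2.53], [-0.77, 2.02], [0.04, 2.7], [-1, 4.14], [0.28, 2.66], [-3.11, 3.11]. Speed limits (rad/s): [2.57, 2.57, 3.14, 3.14, 3.14, 3.14].

INTERFACE

Orientations are given as [roll, pitch, yaw] about the fixed x, y, z axes, in that order (R = Rz(yaw) Ry(pitch) Rx(roll)).
In Python, from cell import robot gives the robot as it stands. The module is installed in compiled form; this text tells all that it offers.
- The arm moves only by the shell command python3 -m handwheel 'ROWS' [FORCE]. ROWS is a JSON object of lists of equal length, an entry for each row: "offset": the shift along the tool's x, y, z in cm, a list of three; "turn": the turn, a rotation vector about the tool's x, y, z in degrees, a list of three; "jaw": the gripper command: -1 is shut, 1 is fully open, values between are in proportion. A call has exactly 8 rows; each row is the pose to reach, as a shift and turn from the pose commanded when the call began, along the tool's axes at that moment; what a row does not reach only later rows make up. A row lasts 1/12 s, in which the tool goes at most 41.7 mm and 7.16 degrees, less where a joint would pass 70% of its speed; a pose out of reach is approached as far as the arm can. A call with a gripper value outside its range is refused whole. The fingers move at their own pace and stop on an object; FORCE is the grip in N (left out, the last holds). Time passes only in rows, so rows that repeat a pose let the fingers close, or fill a call up. It gives the time, the measured TCP pose, the force and the opening at its end, in the units of the state.
- robot.observe(): the state, without advancing time (a new reading comes with each control period).
- robot.read_camera(name): name is "side" or "top"; returns the picture (400x640x3 uint8, blue, green, red); there is no depth.
- robot.calibration(name): a dict with "mtx" (3x3 intrinsics, pixels), "view" (4x4, takes a point from world to camera coordinates). Camera axes: x right, y up, looking along -z (the intrinsics and any distortion apply to the point x, -y, -z); pixel columns grow to the right and rows downward; lengths in m; the calibration is good to about 2 mm. A picture is of the moment at which its call begins. calibration takes no time and is no camera call.
- robot.hand_in(): hands the job in, once; it reports no verdict.
The state is a dict: "time": time; "qpos": joint angles; "qvel": joint speeds; "joint_efforts": joint torques, N m; "tool_pos": TCP position; "tool_rot": TCP orientation; "contact_force": force on the tool from outside, world axes, zero at the start; "torque": the same for the moment, N m; "opening": finger opening in m.
Only numpy, scipy, OpenCV 4.12 (cv2) and the standard library are available. Lean on these libraries where they do the work, as an engineer would, in place of code of your own. Each camera call takes 0.05 s, during which the arm holds its last target. There are 200 camera calls.

TASK

Take the beaker from the sloping cradle, put it mouth-down over the upright air peg of the drying stand so that its rim sits flat on the grey disc, and let go of it. Then pull the stand's spring-return black bar handle straight out until its pointer stands over the red marker on the rail, and finish while still holding it there, for it springs back if released. Leave the red marker as it is set and do not disturb the two vials and the funnel.

Things in the scene. Friction and masses are not known exactly. Their poses are not given: they have to be found in the camera images.
- beaker_mid (a point): Centre (half-way up) of the loose clear hollow beaker: 86 mm tall, 70 mm wide at the mouth (77 over the spout), 58 mm at the closed base, inside at least 44 mm wide and 78 mm deep, 50 g. Own z runs from base to mouth. It starts lying in the cradle, mouth down-slope, z 30 degrees below level. Near its base it is 60 mm wide, sides free for fingers to 24 mm below the axis, top free.
- beaker: The same beaker; origin at the outside of its base, 3.5 mm off the axis on the side of the spout (own -y); z from base to mouth.
- cradle: Fixed sloping wire cradle on a grey plate 150 x 110 x 10 mm: two steel rails 34 mm apart under the beaker and a stop before its mouth; origin under the plate's middle, z up. It slopes down towards its own -x, so the beaker's mouth looks that way; the beaker's centre starts about 88 mm above the origin, and no part of the cradle is higher than 90 mm.
- peg_foot (a point): On the axis of the upright steel air peg, at the top face of the grey disc (100 mm across, 22 mm above the work surface) on which the beaker's rim comes to rest; axes as the stand's. The peg rises 64 mm from here, 22 mm thick with a tapered tip; a cone round its foot is 44 mm wide, 14 mm high. A seated beaker has its centre 43 mm above this point.
- stand: Fixed drying stand: white plate (150 mm before to 90 mm behind the origin in x, 155 mm either side in y, 12 mm thick) with the air peg at +y and a blue valve block (104 mm wide, front face at x = 5 mm, top at z = 98 mm, brass stud to 105 mm) at -y; origin on the work surface, z up. The handle pulls out along the stand's own -x.
- pull_handle (a joint): Travel of the spring-return handle in m: 0 home, grows as it is pulled out along the stand's -x, stop at 0.065. It pushes back with about 6 N at home and 13 N at 0.05. Pointer and marker line up when this equals marker_slide.
- handle_grip (a point): Centre of the black bar of the pull handle, 70 mm above the work surface: round, 15 mm thick, 91 mm long along the stand's y, carried at its ends by two 8 mm rods, 76 mm apart, that run back along +x into the block. At home 65 mm before the block's face; between bar, rods and block all is open. Axes as the stand's. Free from above; pinch its middle along x.
- pointer_tip (a point): Tip of the thin steel pointer at the -y end of the bar, 62 mm from its middle in the stand's y; moves with the handle. Axes as the stand's.
- mark (a point): Middle of the red marker, 12 mm long in the direction of pull, that sits on the aluminium rail beside the handle, about 57 mm above the work surface, 62 mm to the -y side of the bar's middle; axes as the stand's. The pointer passes above it.
- marker_slide (a joint): Where the red marker is set along the rail, in m of handle travel (the handle's pointer is over the middle of it when pull_handle has this value); stiff, not to be moved.
- vial_blue: Bystander: loose white vial with blue cap, 26 mm across, 60 mm tall; origin under its base.
- vial_black: Bystander: loose white vial with black cap, 26 mm across, 60 mm tall; origin under its base.
- cone: Bystander: loose white funnel standing on its wide end, 70 mm across, 66 mm tall; origin under it.

How it is judged:
By the outcome, as a careful person would: the job done as asked, in the order asked, and still so for the second after the job is handed in, while the arm keeps its last pose, push and grip.
It also fails if it takes over 51 s, if anything falls off the work surface, if the arm or the gripper's body presses on something with over 40 N, if the wrist force passes 120 N, or if a joint passes its speed limit or range.

## Working session

There is one attempt and no reset: what is moved stays moved. The work goes in short steps, Python scripts to look and compute and a shell command to move; the robot and the scene stay as the last step left them, time stands still between calls to the robot, and variables do not carry over. Pictures are saved under pics/ and viewed, about 8 in all and at most 12, crops included, and the job is handed in when it is done.

```bash
mkdir -p pics; python3 - <<'E'
from cell import robot
import cv2,numpy as np
np.set_printoptions(precision=4,suppress=True)
for n in("side","top"):
    im=robot.read_camera(n); cv2.imwrite(f"pics/{n}0.png",im)
    c=robot.calibration(n); print(n,c)
print(robot.observe())
E
```

```text
side {'mtx': array([[455.2803,   0.    , 323.3022],
       [  0.    , 455.2803, 198.9394],
       [  0.    ,   0.    ,   1.    ]]), 'view': array([[ 0.9605, -0.2778, -0.0138, -0.5926],
       [ 0.1919,  0.6261,  0.7558, -0.2311],
       [-0.2013, -0.7286,  0.6547, -1.1512],
       [ 0.    ,  0.    ,  0.    ,  1.    ]])}
top {'mtx': array([[445.7202,   0.    , 326.3876],
       [  0.    , 445.7202, 202.6286],
       [  0.    ,   0.    ,   1.    ]]), 'view': array([[-0.0093, -0.9999,  0.0145,  0.056 ],
       [ 0.9855, -0.0067,  0.1694, -0.626 ],
       [-0.1692,  0.0159,  0.9854, -1.334 ],
       [ 0.    ,  0.    ,  0.    ,  1.    ]])}
{'time': 0.1, 'qpos': array([-1.398 ,  0.3426,  1.5249,  0.    ,  1.2754, -0.146 ]), 'qvel': array([-0.0007, -0.0024, -0.002 , -0.0006,  0.0001, -0.0008]), 'joint_efforts': array([  0.0015, -43.2004, -24.4694,   0.0719,   0.0526,  -0.0001]), 'tool_pos': array([ 0.1645, -0.4984,  0.4041]), 'tool_rot': array([-3.1403, -0.0002,  0.3188]), 'contact_force': array([-0.1697, -0.1674, -0.4186]), 'torque': array([ 0.0052, -0.0197, -0.0391]), 'opening': 0.09187268496615972}
```

View pics/side0.png

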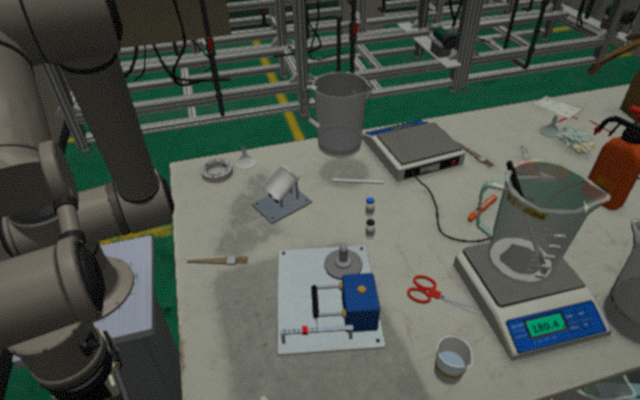

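View pics/top0.png

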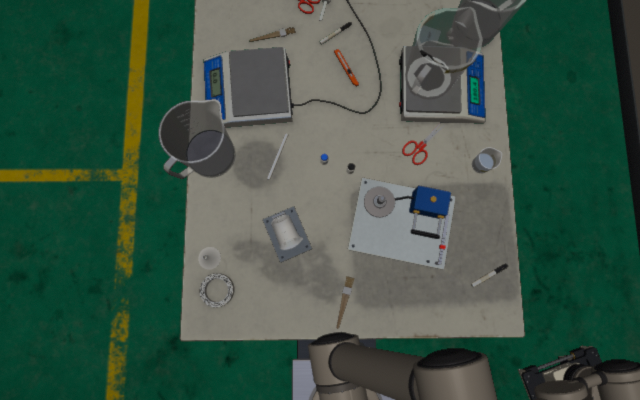

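The side view shows the beaker in its cradle at about (282,188), and the stand with its peg at (343,258) and marker at (305,330). In the top view the cradle is at (287,233), the peg at (381,203) and the marker at (441,247). I'll enlarge crops next.

```bash
cat > h.py <<'E'
import cv2,numpy as np
from cell import robot
np.set_printoptions(precision=4,suppress=True)
def crop(im,x0,y0,w,h,k,fn):
    c=cv2.resize(im[y0:y0+h,x0:x0+w],None,fx=k,fy=k,interpolation=cv2.INTER_CUBIC)
    for x in range(x0+(-x0)%10,x0+w,10):
        cv2.line(c,((x-x0)*k,0),((x-x0)*k,6),(0,255,255),1)
        if x%20==0: cv2.putText(c,str(x),((x-x0)*k,18),0,.4,(0,0,255),1)
    for y in range(y0+(-y0)%10,y0+h,10):
        cv2.line(c,(0,(y-y0)*k),(6,(y-y0)*k),(0,255,255),1)
        if y%20==0: cv2.putText(c,str(y),(8,(y-y0)*k+4),0,.4,(0,0,255),1)
    if fn: cv2.imwrite(fn,c)
    return c
def proj(n,P):
    c=robot.calibration(n);p=c["view"][:3,:3]@np.asarray(P,float)+c["view"][:3,3]
    q=c["mtx"]@np.array([p[0],-p[1],-p[2]]);return q[:2]/q[2]
def onz(n,uv,z):
    c=robot.calibration(n);R=c["view"][:3,:3];t=c["view"][:3,3]
    d=np.linalg.inv(c["mtx"])@np.array([uv[0],uv[1],1.]);d=R.T@np.array([d[0],-d[1],-d[2]]);o=-R.T@t
    return o+d*(z-o[2])/d[2]
E
python3 - <<'E'
from h import *
t=cv2.imread("pics/top0.png");s=cv2.imread("pics/side0.png")
crop(t,345,175,115,95,6,"pics/a.png")
a=crop(t,258,200,60,65,6,None);b=crop(s,248,160,70,65,6,None)
cv2.imwrite("pics/b.png",np.hstack([a,b]))
crop(s,270,240,120,115,5,"pics/c.png")
E
```

```text
(no output)
```

View pics/a.png

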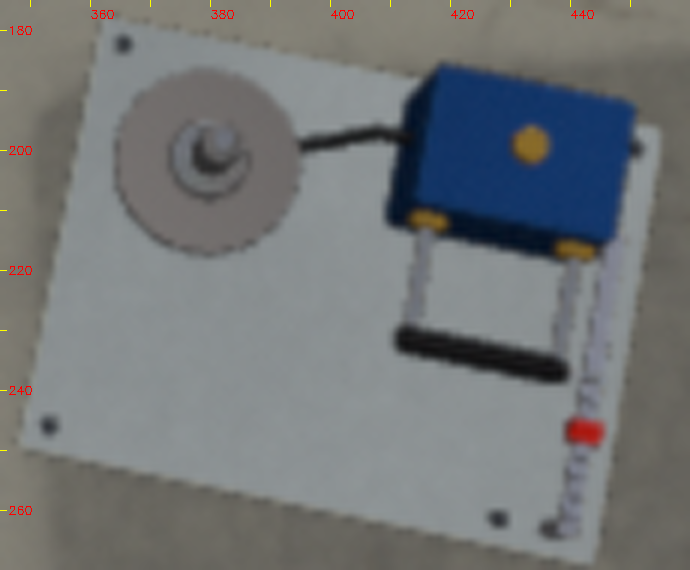

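View pics/b.png

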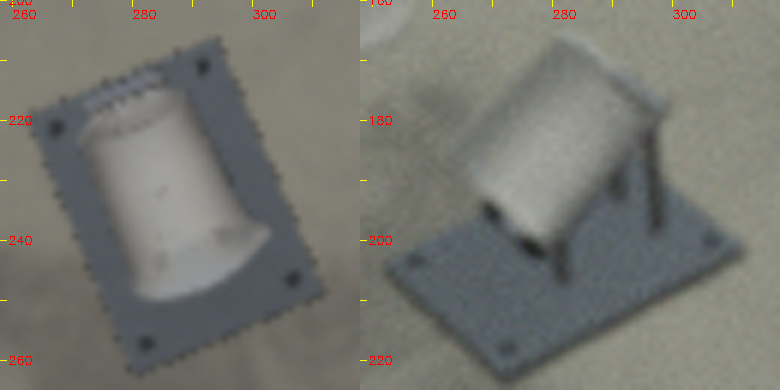

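View pics/c.png

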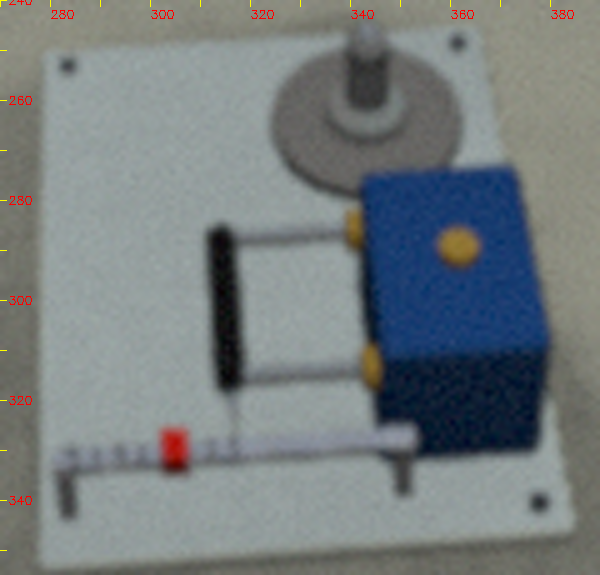

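The crops show the plate corners, disc, bar and marker in both views, and the cradle plate corners with the beaker's mouth towards the robot. I'll fit the poses from these.

```bash
cat > fit.py <<'E'
from h import *
from scipy.optimize import least_squares
def T(x,y,a,P):
    c,s=np.cos(a),np.sin(a);return [x+c*P[0]-s*P[1],y+s*P[0]+c*P[1],P[2]]
def obs(p):
    x,y,a,px,py,hy,m=p
    C=[(.09,.155,.012),(-.15,.155,.012),(-.15,-.155,.012),(.09,-.155,.012)]
    D=(px,py,.022);H=(-.06,hy,.07);M=(-.06-m,hy-.062,.058)
    L=[("top",C[0],(361.2,177.8)),("top",C[1],(347.8,249)),("top",C[2],(442.8,268.2)),("top",C[3],(454.5,195.8)),
    ("top",D,(379.2,201.5)),("top",H,(424.7,233.7)),("top",M,(442,246.5)),
    ("side",C[1],(278.5,249.1)),("side",C[0],(365.1,244.5)),("side",C[3],(385.1,344.5)),("side",C[2],(277.5,352.9)),
    ("side",D,(342.9,263.9)),("side",H,(314.5,301.1)),("side",M,(304.3,328.8))]
    return np.array([proj(n,T(x,y,a,P))-np.array(u) for n,P,u in L])
r=least_squares(lambda p:obs(p).ravel(),[.7,-.15,-.2,0,.08,-.06,.03])
print("stand",r.x);print(obs(r.x))
x,y,a,px,py,hy,m=r.x
print("peg",T(x,y,a,(px,py,.022)),"grip",T(x,y,a,(-.06,hy,.07)),"yawdeg",np.degrees(a))
def oc(p):
    x,y,a=p
    L=[("top",(.075,-.055,.01),(294.2,205.8)),("top",(.075,.055,.01),(262.5,218.3)),("top",(-.075,-.055,.01),(312,248.3)),("top",(-.075,.055,.01),(280,262)),
    ("side",(.075,-.055,.01),(311.7,201.5)),("side",(-.075,-.055,.01),(271.7,222.8)),("side",(-.075,.055,.01),(252.2,204.5))]
    return np.array([proj(n,T(x,y,a,P))-np.array(u) for n,P,u in L])
q=least_squares(lambda p:oc(p).ravel(),[.6,.1,.4])
print("cradle",q.x,np.degrees(q.x[2]));print(oc(q.x))
# beaker overlay, mid at (0,0,.088)
t=cv2.imread("pics/top0.png");s=cv2.imread("pics/side0.png")
a=crop(t,258,200,60,65,6,None);b=crop(s,248,160,70,65,6,None)
d=np.array([-np.cos(np.pi/6),0,-.5]);u=np.array([.5,0,-np.cos(np.pi/6)]);v=np.array([0,1,0])
for im,n,x0,y0 in((a,"top",258,200),(b,"side",248,160)):
    for k,rad in((-.043,.029),(.043,.035)):
        pts=[]
        for th in np.linspace(0,2*np.pi,60):
            P=np.array([0,0,.088])+d*k+rad*(np.cos(th)*u+np.sin(th)*v)
            pts.append((proj(n,T(*q.x,P))+.5-[x0,y0])*6)
        cv2.polylines(im,[np.int32(pts)],True,(0,255,0),1)
cv2.imwrite("pics/d.png",np.hstack([a,b]))
print("beaker mid",T(*q.x,(0,0,.088)))
E
python3 fit.py
```

```text
stand [ 0.599  -0.1943 -0.2087  0.0196  0.0809 -0.0664  0.027 ]
[[-0.6368 -1.448 ]
 [-1.3348  0.1422]
 [ 0.6003  0.6693]
 [ 0.3272 -0.5823]
 [ 0.3649 -0.2132]
 [-0.1927 -0.356 ]
 [ 0.1209 -0.0972]
 [-1.13    0.2015]
 [ 0.3108 -0.745 ]
 [ 0.2374  0.8268]
 [-0.6052  0.3954]
 [-0.2403 -0.3047]
 [ 0.2968  0.1126]
 [-0.0802  0.0148]]
peg [np.float64(0.6349441601261323), np.float64(-0.11920392970663189), 0.022] grip [np.float64(0.5265229761310979), np.float64(-0.24685959472292968), 0.07] yawdeg -11.95619928502305
cradle [0.5365 0.1752 0.3953] 22.647578244970013
[[ 0.0535 -0.8374]
 [-0.2038  0.003 ]
 [ 0.4643 -0.1512]
 [ 0.1064 -0.0242]
 [ 0.6872 -0.1722]
 [-0.4518  0.4132]
 [-1.2385 -0.7539]]
beaker mid [np.float64(0.5365376448963877), np.float64(0.175169114931852), 0.088]
```

View pics/d.png

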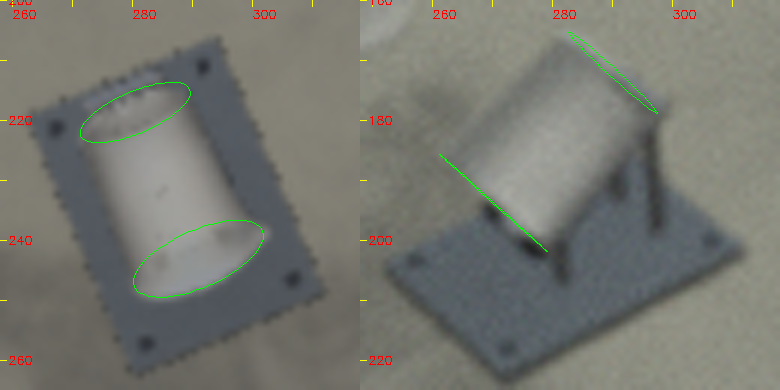

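The model overlay fits the cradle and beaker to within about 1 px in both views: base rim in the top crop at about (281,218), mouth at about (291,243). Moving above the beaker.

```bash
python3 -m handwheel '{"offset":[[1,-0.9,0],[3,-2.7,0],[6,-5.4,0],[9,-8.1,0],[12,-10.8,0],[15,-13.5,0],[18,-16.2,0],[21,-18.9,0]],"turn":[[0,0,0],[0,0,0],[0,0,0],[0,0,0],[0,0,0],[0,0,0],[0,0,0],[0,0,0]],"jaw":[1,1,1,1,1,1,1,1]}' 10
python3 -m handwheel '{"offset":[[3,-2.7,0],[6,-5.4,0],[9,-8.1,0],[12,-10.8,0],[15,-13.5,0],[18,-16.2,0],[21,-18.9,0],[24,-21.6,0]],"turn":[[0,0,0],[0,0,0],[0,0,0],[0,0,0],[0,0,0],[0,0,0],[0,0,0],[0,0,0]],"jaw":[1,1,1,1,1,1,1,1]}'
python3 -m handwheel '{"offset":[[3,-2.7,0],[6,-5.4,0],[9,-8.1,0],[11,-9.9,0],[12.5,-11.3,0],[13.2,-11.9,0],[13.2,-11.9,0],[13.2,-11.9,0]],"turn":[[0,0,-1],[0,0,-2],[0,0,-3],[0,0,-4],[0,0,-4.3],[0,0,-4.3],[0,0,-4.3],[0,0,-4.3]],"jaw":[1,1,1,1,1,1,1,1]}'
```

```text
time: 0.77
tool_pos: [0.305, -0.2505, 0.4046]
tool_rot: [-3.141, -0.0, 0.318]
contact_force: [0.4, -0.8, -0.4]
opening: 0.0918
time: 1.43
tool_pos: [0.4647, 0.0299, 0.4047]
tool_rot: [-3.141, 0.0, 0.319]
contact_force: [0.9, -0.5, -0.1]
opening: 0.092
time: 2.1
tool_pos: [0.5524, 0.1813, 0.4043]
tool_rot: [3.141, 0.001, 0.394]
contact_force: [0.3, 0.1, 0.2]
opening: 0.0916
```

```bash
python3 - <<'E'
from cell import robot
s=robot.observe();print(s["qpos"],s["tool_pos"])
E
python3 -m handwheel '{"offset":[[0,0,2],[0,0,5],[0,0,8],[0,0,10.5],[0,0,12.5],[0,0,14],[0,0,14.7],[0,0,14.7]],"turn":[[0,0,0],[0,0,0],[0,0,0],[0,0,0],[0,0,0],[0,0,0],[0,0,0],[0,0,0]],"jaw":[1,1,1,1,1,1,1,1]}'
python3 - <<'E'
from h import *
s=robot.observe();print(s["qpos"],s["tool_pos"])
a=crop(robot.read_camera("top"),240,190,90,85,4,None);b=crop(robot.read_camera("side"),230,90,100,85+50,4,None)
a=cv2.copyMakeBorder(a,0,b.shape[0]-a.shape[0],0,0,0)
cv2.imwrite("pics/e.png",np.hstack([a,b]))
E
```

```text
[ 1.85511182e-01  4.46835460e-01  1.36288781e+00 -5.25920013e-04
  1.33321263e+00  1.36217825e+00] [0.55239186 0.18132771 0.40430469]
time: 2.77
tool_pos: [0.5522, 0.1802, 0.2565]
tool_rot: [-3.141, 0.003, 0.392]
contact_force: [-0.0, -1.0, 0.8]
opening: 0.0917
[ 0.1835  0.594   1.5529 -0.0003  0.998   1.3623] [0.5522 0.1802 0.2565]
```

View pics/e.png

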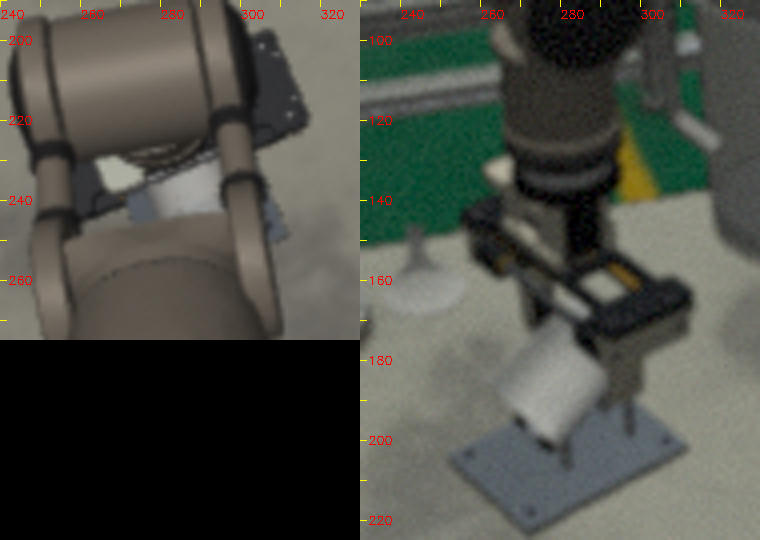

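The near finger straddles the base end of the beaker (side view about (293,175)), and the mouth is clear. Closing and lifting.

```bash
python3 -m handwheel '{"offset":[[0,0,0],[0,0,0],[0,0,0],[0,0,0],[0,0,0],[0,0,0],[0,0,0],[0,0,0]],"turn":[[0,0,0],[0,0,0],[0,0,0],[0,0,0],[0,0,0],[0,0,0],[0,0,0],[0,0,0]],"jaw":[0.2,0,0,0,0,0,0,0]}' 15
python3 - <<'E'
from h import *
from scipy.optimize import least_squares
Q=np.array([[.3426,1.5249],[.4468,1.3629],[.594,1.5529]]);R=np.array([[.5191,.4041],[.5764,.4043],[.5758,.2565]])
def f(p,Q=Q):
    a,l2,l3,b,d=p;return np.c_[a+l2*np.sin(Q[:,0])+l3*np.sin(Q.sum(1)+b),d+l2*np.cos(Q[:,0])+l3*np.cos(Q.sum(1)+b)]
w=lambda p:np.r_[(f(p)-R).ravel()*1e3,p[0]*10,p[3]*10]
s=least_squares(w,[0,.35,.35,0,.1]);print(s.x,s.cost)
for d6 in(.08,.1,.12):
  for tilt in(45,55,60):
    t=np.radians(tilt) # grasp pt at in-plane r of peg, z=.0875..+.07
    for zg in(.09,.16):
      rg=np.sqrt(.635**2+.119**2-.0765**2);g=np.array([rg,zg])
      tcp=g-.159*np.array([np.sin(t),-np.cos(t)]);wc=tcp-d6*np.array([np.sin(t),-np.cos(t)])
      k=least_squares(lambda q:(f(s.x,q[None])[0]-(wc-[0,d6]))*100,[.6,1.5])
      print(d6,tilt,zg,k.x,"q5",np.pi-t-k.x.sum(),k.cost)
E
```

```text
time: 3.53
tool_pos: [0.553, 0.1818, 0.2581]
tool_rot: [-3.141, -0.001, 0.394]
contact_force: [-1.4, 2.8, 6.0]
opening: 0.0624
[-0.0004  0.5055  0.3829  0.1216  0.0835] 0.7665961202596336
0.08 45 0.09 [0.577  1.9019] q5 -0.12272235904356732 2.849276303546073e-21
0.08 45 0.16 [0.4539 1.8501] q5 0.052254811756474506 6.162975822039155e-29
0.08 55 0.09 [0.6129 1.9892] q5 -0.42042087278216744 3.0814879110195774e-29
0.08 55 0.16 [0.4734 1.9481] q5 -0.23987675337260583 1.5513581406192956e-23
0.08 60 0.09 [0.6411 2.0251] q5 -0.5717768911477128 0.0
0.08 60 0.16 [0.4935 1.9905] q5 -0.3896914710622279 6.592774437334377e-21
0.1 45 0.09 [0.5726 1.9433] q5 -0.15971677462952805 9.629649721936179e-29
0.1 45 0.16 [0.4439 1.8928] q5 0.01956924616980027 9.629649721936179e-29
0.1 55 0.09 [0.6167 2.0361] q5 -0.47114493627916065 1.232595164407831e-28
0.1 55 0.16 [0.4694 1.9975] q5 -0.2852370799055386 1.4460039216861428e-21
0.1 60 0.09 [0.6506 2.0739] q5 -0.6300600970798795 9.629649721936179e-29
0.1 60 0.16 [0.4942 2.0426] q5 -0.44239842270383356 6.548161810916602e-29
0.12 45 0.09 [0.5694 1.9842] q5 -0.19744119043320607 1.5407439555097887e-29
0.12 45 0.16 [0.4347 1.935 ] q5 -0.013494963469281807 6.3170502175901336e-27
0.12 55 0.09 [0.6229 2.0824] q5 -0.5235999532055784 1.5407439555097887e-29
0.12 55 0.16 [0.4672 2.0463] q5 -0.3318748155486566 0.0
0.12 60 0.09 [0.6632 2.1218] q5 -0.690692586402772 1.0014835710813626e-27
0.12 60 0.16 [0.4975 2.094 ] q5 -0.4970425774485827 6.162975822039155e-29
```

```bash
python3 -m handwheel '{"offset":[[0,0,-0.5],[0,0,-2],[0,0,-4],[0,0,-7],[0,0,-10],[0,0,-13],[0,0,-15],[0,0,-16]],"turn":[[0,0,0],[0,0,0],[0,0,0],[0,0,0],[0,0,0],[0,0,0],[0,0,0],[0,0,0]],"jaw":[0,0,0,0,0,0,0,0]}'
python3 -m handwheel '{"offset":[[0,-1,0],[0,-2,0],[0,-3,0],[0,-4,0],[0,-5,0],[0,-5,0],[0,-5,0],[0,-5,0]],"turn":[[-3,0,0],[-7,0,0],[-12,0,0],[-16,0,0],[-20,0,0],[-20,0,0],[-20,0,0],[-20,0,0]],"jaw":[0,0,0,0,0,0,0,0]}'
python3 - <<'E'
from h import *
s=robot.observe();print(s["qpos"],s["tool_pos"])
a=crop(robot.read_camera("side"),220,90,110,110,5,"pics/f.png")
E
```

```text
time: 4.2
tool_pos: [0.5532, 0.1813, 0.4209]
tool_rot: [3.14, -0.005, 0.394]
contact_force: [1.0, 0.1, -1.7]
opening: 0.0624
time: 4.87
tool_pos: [0.534, 0.2273, 0.4171]
tool_rot: [2.794, 0.001, 0.394]
contact_force: [0.6, -0.4, -1.1]
opening: 0.0627
[ 0.3528  0.4462  1.3516 -0.3566  1.3448  1.6105] [0.534  0.2273 0.4171]
```

View pics/f.png

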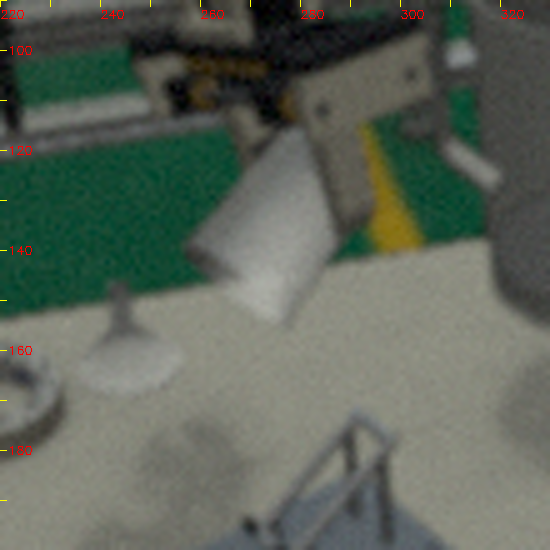

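The beaker is held clear of the cradle, with its mouth at about (267,146). Tilting the tool right takes q4 negative, so the forward tilt has to go round through the left. I'll fit the arm's kinematics to check the final pose and a route to it.

```bash
cat > kin.py <<'E'
from h import *
from scipy.optimize import least_squares
from scipy.spatial.transform import Rotation as Ro
D=[([-1.398,.3426,1.5249,0,1.2754,-.146],[.1645,-.4984,.4041],[-3.1403,-.0002,.3188]),
([.1855,.4468,1.3629,-.0005,1.3332,1.3622],[.5524,.1813,.4043],[3.141,.001,.394]),
([.1835,.594,1.5529,-.0003,.998,1.3623],[.5522,.1802,.2565],[-3.141,.003,.392]),
([.3528,.4462,1.3516,-.3566,1.3448,1.6105],[.534,.2273,.4171],[2.794,.001,.394])]
def rot(q): return Ro.from_euler("ZYZYZ",[q[0],q[1]+q[2],S4*q[3],q[4],S6*q[5]])*Ro.from_euler("z",O6)
S4,S6,O6=1,1,0
best=None
for S4 in(1,-1):
  for S6 in(1,-1):
    for O6 in(0,np.pi/2,np.pi,-np.pi/2):
      e=sum((rot(q).inv()*Ro.from_euler("xyz",r)).magnitude() for q,p,r in D)
      if best is None or e<best[0]: best=(e,S4,S6,O6)
_,S4,S6,O6=best
def fk(q,k):
    a,l2,l3,b,d,lat,d6=k
    A=Ro.from_euler("z",q[0]);s=q[1]+q[2]
    return A.apply([a+l2*np.sin(q[1])+l3*np.sin(s+b),lat,d+l2*np.cos(q[1])+l3*np.cos(s+b)])+rot(q).apply([0,0,d6])
f=least_squares(lambda k:np.r_[np.concatenate([(fk(q,k)-p)*1e3 for q,p,r in D]),k[0]*10,k[3]*10],[0,.5,.38,.1,.2,.07,.1])
K=f.x
LO=np.array([-2.53,-.77,.04,-1,.28,-3.11]);HI=np.array([2.53,2.02,2.7,4.14,2.66,3.11])
def ik(p,R,q0):
    g=least_squares(lambda q:np.r_[(fk(q,K)-p)*1e3,(R.inv()*rot(q)).as_rotvec()*300],np.clip(q0,LO+.01,HI-.01),bounds=(LO,HI))
    return g.x,np.sqrt(2*g.cost)
def pose(g,phi,tilt): # grasp point, azimuth deg, tilt from down deg (about tool y)
    R=Ro.from_euler("z",phi,degrees=True)*Ro.from_euler("x",np.pi)*Ro.from_euler("y",tilt,degrees=True)
    return np.array(g)-R.apply([0,0,.159]),R
E
python3 - <<'E'
from kin import *
print(best,K,f.cost)
peg=[.635,-.119]
for phi in(-20,-10,0,15):
  q=np.array([-.1,.5,2,2.8,.8,-1.2])
  for z in(.25,.17,.09):
    p,R=pose(peg+[z],phi,60);c=[ik(p,R,np.array(s)) for s in(q,[-.4,.5,2,3.3,.6,-1.8],[-.4,.5,2,2,.9,-.5])];q,e=min(c,key=lambda t:t[1]);print(phi,z,q,round(e,3))
# slip check: predicted mouth/base points vs picture f
s=robot.observe();R=Ro.from_euler("xyz",s["tool_rot"]);G=s["tool_pos"]+R.apply([0,0,.159])
b=R.apply([-.866,0,.5]);y=R.apply([0,1,0]);u=np.cross(b,y)
for nm,k,r in(("mouth",.064,.035),("base",-.022,.029)):
  c=np.array([proj("side",G+b*k+r*(np.cos(t)*y+np.sin(t)*u)) for t in np.linspace(0,6.28,60)])
  print(nm,proj("side",G+b*k),"left",c[c[:,0].argmin()],"right",c[c[:,0].argmax()],"low",c[c[:,1].argmax()],"high",c[c[:,1].argmin()])
E
```

```text
Traceback (most recent call last):
  File "kin.py", line 14, in <module>
    e=sum((rot(q).inv()*Ro.from_euler("xyz",r)).magnitude() for q,p,r in D)
  File "kin.py", line 14, in <genexpr>
    e=sum((rot(q).inv()*Ro.from_euler("xyz",r)).magnitude() for q,p,r in D)
           ~~~^^^
  File "kin.py", line 8, in rot
    def rot(q): return Ro.from_euler("ZYZYZ",[q[0],q[1]+q[2],S4*q[3],q[4],S6*q[5]])*Ro.from_euler("z",O6)
                       ~~~~~~~~~~~~~^^^^^^^^^^^^^^^^^^^^^^^^^^^^^^^^^^^^^^^^^^^^^^^
  File "scipy/spatial/transform/_rotation.pyx", line 1413, in scipy.spatial.transform._rotation.Rotation.from_euler
ValueError: Expected axis specification to be a non-empty string of upto 3 characters, got ZYZYZ
```

```bash
sed -i 's/^def rot.*/def rot(q): return Ro.from_euler("ZYZ",[q[0],q[1]+q[2],S4*q[3]])*Ro.from_euler("YZ",[q[4],S6*q[5]+O6])/' kin.py
cat > chk.py <<'E'
from kin import *
def slip():
  s=robot.observe();R=Ro.from_euler("xyz",s["tool_rot"]);G=s["tool_pos"]+R.apply([0,0,.159])
  b=R.apply([-.866,0,.5]);y=R.apply([0,1,0]);u=np.cross(b,y);o={}
  for nm,k,r in(("mouth",.064,.035),("base",-.022,.029)):
    o[nm]={n:np.array([proj(n,G+b*k+r*(np.cos(t)*y+np.sin(t)*u)) for t in np.linspace(0,6.28,60)]) for n in("side","top")}
  return o
E
python3 - <<'E'
from chk import *
print(best,K,f.cost)
peg=[.635,-.119]
for phi in(-20,-10,0,15):
  q=np.array([-.1,.5,2,2.8,.8,-1.2])
  for z in(.25,.17,.09):
    p,R=pose(peg+[z],phi,60);c=[ik(p,R,np.array(s)) for s in(q,[-.4,.5,2,3.3,.6,-1.8],[-.4,.5,2,2,.9,-.5])];q,e=min(c,key=lambda t:t[1]);print(phi,z,q,round(e,3))
for nm,d in slip().items():
  c=d["side"];print(nm,"left",c[c[:,0].argmin()],"right",c[c[:,0].argmax()],"low",c[c[:,1].argmax()],"high",c[c[:,1].argmin()])
E
```

```text
(0.0013332392377328462, 1, 1, 1.5707963267948966) [0.     0.5051 0.3825 0.1196 0.223  0.0764 0.1399] 0.7348784100270462
-20 0.25 [-0.2733  0.3097  2.0625  3.3778  0.2841 -1.7599] 0.0
-20 0.17 [-0.2733  0.4813  2.1333  3.2733  0.5227 -1.6471] 0.0
-20 0.09 [-0.2733  0.6795  2.1638  3.238   0.75   -1.6035] 0.0
-10 0.25 [-0.391   0.3012  2.0766  2.5296  0.3298 -1.0942] 0.0
-10 0.17 [-0.391   0.4755  2.1482  2.777   0.5488 -1.3655] 0.0
-10 0.09 [-0.391   0.6769  2.1791  2.871   0.7698 -1.4837] 0.0
0 0.25 [-0.5013  0.3121  2.0585  2.0116  0.4782 -0.7558] 0.0
0 0.17 [-0.5013  0.483   2.1291  2.34    0.6179 -1.1384] 0.0
0 0.09 [-0.5013  0.6803  2.1595  2.5163  0.791  -1.3685] 0.0
15 0.25 [-0.6298  0.361   1.9753  1.5951  0.7396 -0.5875] 0.0
15 0.17 [-0.6298  0.5179  2.0419  1.8315  0.7717 -0.9108] 0.0
15 0.09 [-0.6298  0.6985  2.0703  2.0197  0.8449 -1.1822] 0.0
mouth left [256.2633 139.1395] right [277.9062 154.4067] low [276.7091 155.3734] high [257.4678 138.5325]
base left [277.0966 115.9017] right [294.8139 128.0113] low [293.6325 129.1169] high [278.3249 114.8133]
```

```bash
cat > plan.py <<'E'
from kin import *
def plan(W,n=8):
    s=robot.observe();p=np.array(s["tool_pos"]);R=Ro.from_euler("xyz",s["tool_rot"]);q=s["qpos"]
    for w in W:
        p1,R1=pose(*w);o=R.inv().apply(p1-p);t=(R.inv()*R1).as_rotvec()
        m=9;zt=9
        for k in range(1,n+1):
            q0=q;q,e=ik(p+R.apply(o*k/n),R*Ro.from_rotvec(t*k/n),q);m=min(m,q[4]);v=np.abs(q-q0).max()*12
            if e>1: print("unreach",k,e)
            if v>2.1: print("fast",k,np.round(v,2))
        print(w,"off",np.round(o*100,1),"turn",np.round(np.degrees(t),1),"|",np.round(np.linalg.norm(np.degrees(t)),1),"q",q,"minq5",round(m,2))
        p,R=p1,R1
E
python3 - <<'E'
from plan import *
plan([([.50,.08,.27],60,0),([.50,-.02,.28],60,35),([.53,-.08,.28],50,60),([.60,-.119,.25],20,60),([.635,-.119,.18],-8,60)])
E
```

```text
([0.5, 0.08, 0.27], 60, 0) off [-8.8 11.9  3.1] turn [ 19.2   6.6 -37.1] | 42.3 q [0.0072 0.2888 1.5321 0.     1.3207 0.5308] minq5 1.26
([0.5, -0.02, 0.28], 60, 35) off [-17.8   5.    1.9] turn [ 0. 35.  0.] | 35.0 q [-0.558   0.2182  1.7565  0.6456  1.2621 -0.2669] minq5 1.19
([0.53, -0.08, 0.28], 50, 60) off [-9.6  3.2 -0.5] turn [-7.4 24.9  6.8] | 26.9 q [-0.821   0.3582  1.8639  1.0776  1.3503 -0.6286] minq5 1.26
([0.6, -0.119, 0.25], 20, 60) off [-0.9  1.   4.4] turn [-26.  -0.  15.] | 30.0 q [-0.7131  0.3391  2.0129  1.4942  0.8612 -0.6138] minq5 0.86
fast 7 2.2
fast 8 2.26
([0.635, -0.119, 0.18], -8, 60) off [-3.6 -5.3  7.7] turn [-24.2   0.   14. ] | 28.0 q [-0.4141  0.4524  2.1403  2.661   0.5326 -1.2885] minq5 0.53
```

```bash
python3 -m handwheel '{"offset":[[-1.1,1.5,0.4],[-2.2,3,0.8],[-3.3,4.5,1.2],[-4.4,6,1.6],[-5.5,7.5,2],[-6.6,9,2.4],[-7.7,10.5,2.7],[-8.8,11.9,3.1]],"turn":[[2.4,0.8,-4.6],[4.8,1.6,-9.3],[7.2,2.5,-13.9],[9.6,3.3,-18.5],[12,4.1,-23.2],[14.4,5,-27.8],[16.8,5.8,-32.5],[19.2,6.6,-37.1]],"jaw":[0,0,0,0,0,0,0,0]}'
python3 -m handwheel '{"offset":[[-2.2,0.6,0.2],[-4.5,1.2,0.5],[-6.7,1.9,0.7],[-8.9,2.5,1],[-11.1,3.1,1.2],[-13.4,3.7,1.4],[-15.6,4.4,1.7],[-17.8,5,1.9]],"turn":[[0,4.4,0],[0,8.8,0],[0,13.1,0],[0,17.5,0],[0,21.9,0],[0,26.3,0],[0,30.6,0],[0,35,0]],"jaw":[0,0,0,0,0,0,0,0]}'
python3 -m handwheel '{"offset":[[-1.2,0.4,-0.1],[-2.4,0.8,-0.1],[-3.6,1.2,-0.2],[-4.8,1.6,-0.2],[-6,2,-0.3],[-7.2,2.4,-0.4],[-8.4,2.8,-0.4],[-9.6,3.2,-0.5]],"turn":[[-0.9,3.1,0.8],[-1.9,6.2,1.7],[-2.8,9.3,2.5],[-3.7,12.5,3.4],[-4.6,15.6,4.2],[-5.6,18.7,5.1],[-6.5,21.8,5.9],[-7.4,24.9,6.8]],"jaw":[0,0,0,0,0,0,0,0]}'
python3 - <<'E'
from plan import *
print(robot.observe()["qpos"])
plan([([.6,-.119,.25],20,60),([.635,-.119,.18],-8,60)])
E
```

```text
time: 5.58
tool_pos: [0.4994, 0.079, 0.4297]
tool_rot: [3.141, -0.003, 1.051]
contact_force: [0.3, 0.7, -1.1]
opening: 0.0626
time: 6.25
tool_pos: [0.4535, -0.1005, 0.4106]
tool_rot: [3.136, -0.616, 1.049]
contact_force: [0.7, -0.4, -0.5]
opening: 0.0625
time: 6.92
tool_pos: [0.4407, -0.1866, 0.3592]
tool_rot: [3.136, -1.05, 0.876]
contact_force: [0.2, -0.4, -1.1]
opening: 0.0626
[-0.8247  0.3595  1.8652  1.0804  1.3506 -0.6348]
([0.6, -0.119, 0.25], 20, 60) off [-0.8  1.   4.5] turn [-25.8  -0.2  15. ] | 29.9 q [-0.7131  0.3391  2.0129  1.4942  0.8612 -0.6138] minq5 0.86
fast 7 2.2
fast 8 2.26
([0.635, -0.119, 0.18], -8, 60) off [-3.6 -5.3  7.7] turn [-24.2   0.   14. ] | 28.0 q [-0.4141  0.4524  2.1403  2.661   0.5326 -1.2885] minq5 0.53
```

```bash
python3 -m handwheel '{"offset":[[-0.1,0.1,0.6],[-0.2,0.2,1.1],[-0.3,0.4,1.7],[-0.4,0.5,2.3],[-0.5,0.6,2.8],[-0.6,0.8,3.4],[-0.7,0.9,3.9],[-0.8,1,4.5]],"turn":[[-3.2,0,1.9],[-6.5,-0.1,3.8],[-9.7,-0.1,5.6],[-12.9,-0.1,7.5],[-16.1,-0.1,9.4],[-19.3,-0.2,11.3],[-22.6,-0.2,13.1],[-25.8,-0.2,15]],"jaw":[0,0,0,0,0,0,0,0]}'
python3 -m handwheel '{"offset":[[-0.2,-0.3,0.5],[-0.5,-0.7,1],[-0.9,-1.3,1.9],[-1.4,-2,2.9],[-1.8,-2.7,3.9],[-2.3,-3.4,4.9],[-2.7,-4,5.8],[-3,-4.4,6.4]],"turn":[[-1.5,0,0.9],[-3,0,1.8],[-6,0,3.5],[-9,0,5.3],[-12,0,7],[-15,0,8.7],[-18,0,10.4],[-20.2,0,11.7]],"jaw":[0,0,0,0,0,0,0,0]}'
python3 - <<'E'
from plan import *
print(robot.observe()["qpos"])
plan([([.635,-.119,.18],-8,60)])
E
```

```text
time: 7.58
tool_pos: [0.4711, -0.1658, 0.33]
tool_rot: [3.138, -1.044, 0.35]
contact_force: [-0.3, -0.4, -0.4]
opening: 0.0623
time: 8.25
tool_pos: [0.4936, -0.1099, 0.271]
tool_rot: [3.138, -1.043, -0.056]
contact_force: [1.1, 0.3, -0.4]
opening: 0.0623
[-0.4675  0.425   2.1331  2.4138  0.5405 -1.1345]
([0.635, -0.119, 0.18], -8, 60) off [-0.8 -1.   1. ] turn [-3.9  0.3  2.4] | 4.6 q [-0.4141  0.4524  2.1403  2.661   0.5326 -1.2885] minq5 0.53
```

```bash
python3 -m handwheel '{"offset":[[-0.2,-0.3,0.3],[-0.4,-0.5,0.5],[-0.6,-0.8,0.8],[-0.8,-1,1],[-0.8,-1,1],[-0.8,-1,1],[-0.8,-1,1],[-0.8,-1,1]],"turn":[[-1,0.1,0.6],[-2,0.2,1.2],[-3,0.2,1.8],[-3.9,0.3,2.4],[-3.9,0.3,2.4],[-3.9,0.3,2.4],[-3.9,0.3,2.4],[-3.9,0.3,2.4]],"jaw":[0,0,0,0,0,0,0,0]}'
python3 - <<'E'
from chk import *
o=slip();ims=[]
for n,x0,y0 in(("side",295,190),("top",325,145)):
    a=crop(robot.read_camera(n),x0,y0,95,95,4,None)
    for d in o.values(): cv2.polylines(a,[np.int32((d[n]+.5-[x0,y0])*4)],True,(0,255,0),1)
    ims.append(a)
cv2.imwrite("pics/g.png",np.hstack(ims))
for z in(.022,.086):print(proj("side",[.635,-.119,z]),proj("top",[.635,-.119,z]))
E
```

```text
time: 8.92
tool_pos: [0.499, -0.1003, 0.2601]
tool_rot: [-3.14, -1.05, -0.136]
contact_force: [0.6, -0.5, -0.5]
opening: 0.0623
[342.6559 263.533 ] [379.5006 201.27  ]
[343.0164 246.5312] [382.2715 197.6509]
```

View pics/g.png

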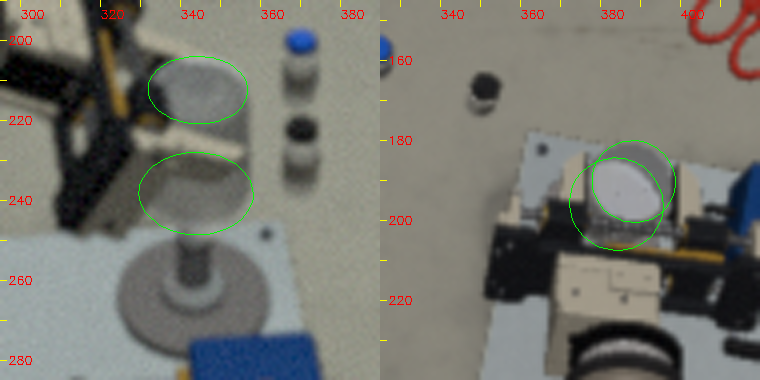

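In the side view the beaker's mouth is centred at about (344,240), over the peg at (343.7,248). The overlay agrees in the top view too, so there is no slip. Lowering now.

```bash
python3 -m handwheel '{"offset":[[-0.4,0,0.25],[-1.3,0,0.75],[-2.6,0,1.5],[-3.9,0,2.25],[-5.2,0,3],[-6.2,0,3.6],[-7,0,4.05],[-7.3,0,4.2]],"turn":[[0,0,0],[0,0,0],[0,0,0],[0,0,0],[0,0,0],[0,0,0],[0,0,0],[0,0,0]],"jaw":[0,0,0,0,0,0,0,0]}'
python3 -m handwheel '{"offset":[[0,0,0],[0,0,0],[-0.15,0,0.09],[-0.3,0,0.17],[-0.45,0,0.26],[-0.6,0,0.35],[-0.6,0,0.35],[-0.6,0,0.35]],"turn":[[0,0,0],[0,0,0],[0,0,0],[0,0,0],[0,0,0],[0,0,0],[0,0,0],[0,0,0]],"jaw":[0,0,0,0,0,0,0,0]}'
python3 -c "
from cell import robot
s=robot.observe();print(s['qpos'],s['tool_pos'],s['contact_force'],s['torque'])"
```

```text
time: 9.68
tool_pos: [0.4989, -0.0997, 0.1741]
tool_rot: [-3.138, -1.048, -0.137]
contact_force: [0.2, -0.4, -0.3]
opening: 0.0621
time: 10.35
tool_pos: [0.4992, -0.0996, 0.1686]
tool_rot: [-3.139, -1.05, -0.136]
contact_force: [1.1, -0.4, -1.2]
opening: 0.0623
[-0.41523881  0.68197611  2.17696982  2.7915714   0.78072974 -1.45900438] [ 0.49920302 -0.09964251  0.16863515] [ 1.08127783 -0.36326714 -1.21106187] [ 0.13918883  0.58057241 -0.03734588]
```

```bash
python3 -m handwheel '{"offset":[[-0.09,0,0.05],[-0.17,0,0.1],[-0.26,0,0.15],[-0.3,0,0.17],[-0.3,0,0.17],[-0.3,0,0.17],[-0.3,0,0.17],[-0.3,0,0.17]],"turn":[[0,0,0],[0,0,0],[0,0,0],[0,0,0],[0,0,0],[0,0,0],[0,0,0],[0,0,0]],"jaw":[0,0,0,0,0,0,0,0]}'
python3 - <<'E'
from h import *
print(robot.observe()["contact_force"])
crop(robot.read_camera("side"),285,200,110,100,7,"pics/i.png")
E
```

```text
time: 11.02
tool_pos: [0.4999, -0.0997, 0.1665]
tool_rot: [-3.141, -1.055, -0.134]
contact_force: [-1.3, 2.0, 7.3]
opening: 0.0625
[-1.312   2.0002  7.3397]
```

View pics/i.png

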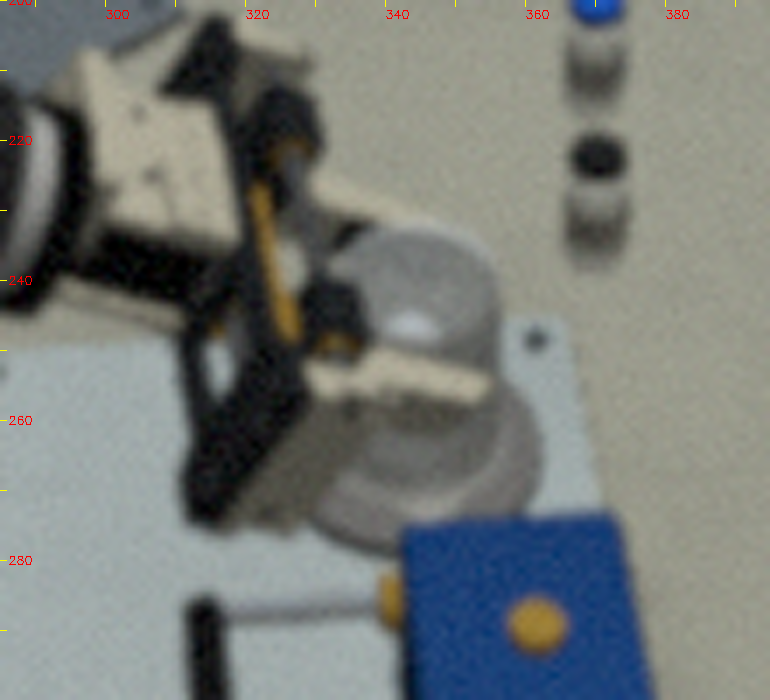

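The beaker is upright on the disc, its rim about (343,267) inside the disc rim, and contact came at the expected height. Releasing and backing out along the tool axis.

```bash
python3 -m handwheel '{"offset":[[0.1,0,-0.05],[0.1,0,-0.05],[0.1,0,-0.05],[0.1,0,-0.05],[0.1,0,-0.05],[0.1,0,-0.05],[0.1,0,-0.05],[0.1,0,-0.05]],"turn":[[0,0,0],[0,0,0],[0,0,0],[0,0,0],[0,0,0],[0,0,0],[0,0,0],[0,0,0]],"jaw":[0.1,0.3,0.6,1,1,1,1,1]}'
python3 -m handwheel '{"offset":[[0,0,-0.3],[0,0,-1],[0,0,-2.5],[0,0,-4],[0,0,-6],[0,0,-8],[0,0,-10],[0,0,-11]],"turn":[[0,0,0],[0,0,0],[0,0,0],[0,0,0],[0,0,0],[0,0,0],[0,0,0],[0,0,0]],"jaw":[1,1,1,1,1,1,1,1]}'
python3 - <<'E'
from plan import *
print(robot.observe()["qpos"])
plan([([.53,-.12,.26],10,60),([.52,-.15,.27],50,55),([.52,-.2,.27],70,20),([.5265,-.2469,.25],78.04,0)])
E
```

```text
time: 11.73
tool_pos: [0.4992, -0.0997, 0.1661]
tool_rot: [-3.139, -1.049, -0.136]
contact_force: [-0.2, -0.6, 0.1]
opening: 0.0913
time: 12.4
tool_pos: [0.4027, -0.0863, 0.2219]
tool_rot: [-3.139, -1.049, -0.136]
contact_force: [-0.1, -0.4, -0.3]
opening: 0.0919
[-0.5094  0.4823  2.417   2.6939  0.8266 -1.4491]
([0.53, -0.12, 0.26], 10, 60) off [10.2  5.8 -5.9] turn [15.3 -0.1 -8.9] | 17.7 q [-0.7807  0.1761  2.2236  1.6142  0.7863 -0.6769] minq5 0.7
([0.52, -0.15, 0.27], 50, 55) off [ 3.  11.2  0.9] turn [ 33.7  -4.8 -21.5] | 40.3 q [-0.9045  0.4008  1.751   0.9515  1.3954 -0.59  ] minq5 0.86
([0.52, -0.2, 0.27], 70, 20) off [7.1 5.1 0. ] turn [ 12.4 -34.6 -16.1] | 40.2 q [-0.6829  0.4173  1.3913  0.3312  1.4581 -0.3922] minq5 1.39
([0.5265, -0.2469, 0.25], 78.04, 0) off [0.8 2.2 1.4] turn [  1.4 -20.   -8. ] | 21.5 q [-0.5702  0.4436  1.355   0.      1.3429 -0.3615] minq5 1.34
```

```bash
python3 -m handwheel '{"offset":[[1.3,0.7,-0.7],[2.6,1.4,-1.5],[3.8,2.2,-2.2],[5.1,2.9,-3],[6.4,3.6,-3.7],[7.7,4.3,-4.4],[8.9,5.1,-5.2],[10.2,5.8,-5.9]],"turn":[[1.9,0,-1.1],[3.8,0,-2.2],[5.7,0,-3.3],[7.6,0,-4.4],[9.6,0,-5.6],[11.5,0,-6.7],[13.4,0,-7.8],[15.3,0,-8.9]],"jaw":[1,1,1,1,1,1,1,1]}'
python3 -m handwheel '{"offset":[[0.4,1.4,0.1],[0.8,2.8,0.2],[1.1,4.2,0.3],[1.5,5.6,0.5],[1.9,7,0.6],[2.3,8.4,0.7],[2.6,9.8,0.8],[3,11.2,0.9]],"turn":[[4.2,-0.6,-2.7],[8.4,-1.2,-5.4],[12.6,-1.8,-8.1],[16.9,-2.4,-10.8],[21.1,-3,-13.4],[25.3,-3.6,-16.1],[29.5,-4.2,-18.8],[33.7,-4.8,-21.5]],"jaw":[0.5,0.2,-0.1,-0.1,-0.1,-0.1,-0.1,-0.1]}'
python3 -m handwheel '{"offset":[[0.9,0.6,0],[1.8,1.3,0],[2.7,1.9,0],[3.6,2.6,0],[4.4,3.2,0],[5.3,3.8,0],[6.2,4.5,0],[7.1,5.1,0]],"turn":[[1.6,-4.3,-2],[3.1,-8.6,-4],[4.7,-13,-6],[6.2,-17.3,-8],[7.8,-21.6,-10],[9.3,-26,-12.1],[10.9,-30.3,-14.1],[12.4,-34.6,-16.1]],"jaw":[-0.1,-0.1,-0.1,-0.1,-0.1,-0.1,-0.1,-0.1]}'
python3 - <<'E'
from plan import *
plan([([.5265,-.2469,.20],78.04,0)])
E
```

```text
time: 13.07
tool_pos: [0.396, -0.1448, 0.3396]
tool_rot: [3.14, -1.049, 0.178]
contact_force: [0.2, 0.5, -0.0]
opening: 0.092
time: 13.73
tool_pos: [0.4382, -0.2515, 0.3605]
tool_rot: [3.139, -0.96, 0.879]
contact_force: [-0.4, -0.2, -0.5]
opening: 0.0438
time: 14.4
tool_pos: [0.5037, -0.2524, 0.4192]
tool_rot: [3.14, -0.346, 1.224]
contact_force: [-0.5, 0.0, 1.8]
opening: 0.0412
([0.5265, -0.2469, 0.2], 78.04, 0) off [-0.8  1.9  6.1] turn [  1.5 -19.8  -7.9] | 21.4 q [-0.5702  0.4828  1.4331  0.      1.2257 -0.3615] minq5 1.23
```

```bash
python3 -m handwheel '{"offset":[[-0.2,0.4,1.2],[-0.3,0.8,2.4],[-0.5,1.1,3.6],[-0.6,1.5,4.8],[-0.8,1.9,6.1],[-0.8,1.9,6.1],[-0.8,1.9,6.1],[-0.8,1.9,6.1]],"turn":[[0.3,-4,-1.6],[0.6,-8,-3.2],[0.9,-12,-4.8],[1.2,-16,-6.4],[1.5,-19.8,-7.9],[1.5,-19.8,-7.9],[1.5,-19.8,-7.9],[1.5,-19.8,-7.9]],"jaw":[-0.1,-0.1,-0.1,-0.1,-0.1,-0.1,-0.1,-0.1]}'
python3 - <<'E'
from plan import *
plan([([.5265,-.2469,.07],78.04,0)])
a=crop(robot.read_camera("side"),270,190,120,160,4,None)
cv2.imwrite("pics/side1.png",a)
E
```

```text
time: 15.07
tool_pos: [0.526, -0.2464, 0.3594]
tool_rot: [3.14, -0.006, 1.361]
contact_force: [0.8, -0.8, 0.5]
opening: 0.0413
([0.5265, -0.2469, 0.07], 78.04, 0) off [-0.1  0.  13. ] turn [ 0.1 -0.3 -0.1] | 0.3 q [-0.5702  0.6305  1.5753  0.      0.9358 -0.3615] minq5 0.94
```

View pics/side1.png

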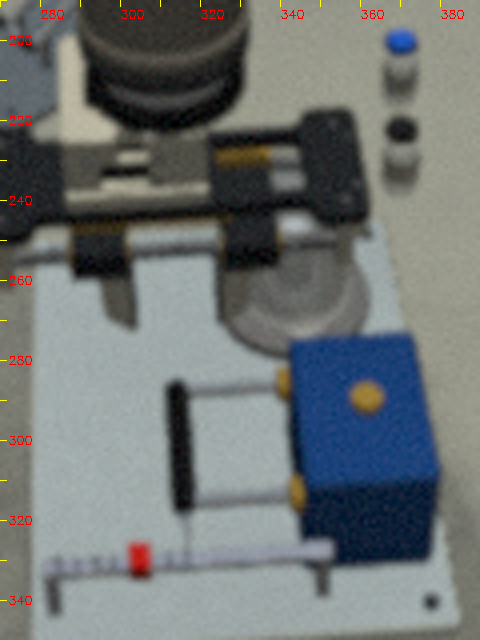

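The beaker stands seated at about (342,262), the vials are unchanged, and the fingers are centred over the bar at x≈315. Going down onto the bar and gripping, and refining the marker distance with centroids.

```bash
python3 -m handwheel '{"offset":[[0,0,1.5],[0,0,4],[0,0,6.5],[0,0,9],[0,0,11],[-0.1,0,12.4],[-0.1,0,13],[-0.1,0,13]],"turn":[[0,0,0],[0,0,0],[0,-0.3,0],[0,-0.3,0],[0,-0.3,0],[0,-0.3,0],[0,-0.3,0],[0,-0.3,0]],"jaw":[-0.1,-0.1,-0.1,-0.1,-0.1,-0.1,-0.1,-0.1]}'
python3 -m handwheel '{"offset":[[0,0,0],[0,0,0],[0,0,0],[0,0,0],[0,0,0],[0,0,0],[0,0,0],[0,0,0]],"turn":[[0,0,0],[0,0,0],[0,0,0],[0,0,0],[0,0,0],[0,0,0],[0,0,0],[0,0,0]],"jaw":[-0.3,-0.5,-0.8,-1,-1,-1,-1,-1]}' 45
python3 - <<'E'
from h import *
for n in("top","side"):
    im=cv2.imread(f"pics/{n}0.png").astype(int)
    x0,y0,x1,y1=(400,225,460,265) if n=="top" else (285,280,330,345)
    s=im[y0:y1,x0:x1];w=np.clip(s[...,2]-np.maximum(s[...,0],s[...,1])-60,0,None)
    g=np.mgrid[y0:y1,x0:x1];red=[(g[1]*w).sum()/w.sum(),(g[0]*w).sum()/w.sum()]
    k=np.clip(70-s.max(2),0,None);k[(g[0]>242) if n=="top" else (g[1]>326)]=0
    if n=="side":k[g[0]>322]=0
    bar=[(g[1]*k).sum()/k.sum(),(g[0]*k).sum()/k.sum()]
    a=np.radians(-11.956);e=np.array([np.cos(a),np.sin(a)])
    print(n,red,bar,[float((onz(n,bar,.07)-onz(n,red,zm))[:2]@e) for zm in(.055,.058,.061)])
E
```

```text
time: 15.78
tool_pos: [0.5257, -0.2472, 0.2281]
tool_rot: [-3.141, 0.0, 1.36]
contact_force: [0.3, 0.1, 0.2]
opening: 0.0417
time: 16.45
tool_pos: [0.5252, -0.2467, 0.2295]
tool_rot: [-3.14, 0.001, 1.362]
contact_force: [-6.3, 0.2, 6.2]
opening: 0.0137
top [np.float64(442.15953307392994), np.float64(246.50875486381324)] [np.float64(424.7673571591168), np.float64(233.84725699977236)] [0.025591290162982047, 0.025967655273679863, 0.026344020384377664]
side [np.float64(304.4949614700652), np.float64(328.8701837581506)] [np.float64(314.5925987664611), np.float64(301.4392398733122)] [0.02598204286215843, 0.025941492580961612, 0.02590094229976485]
```

```bash
python3 -m handwheel '{"offset":[[0,-0.3,0],[0,-0.8,0],[0,-1.3,0],[0,-1.8,0],[0,-2.3,0],[0,-2.6,0],[0,-2.6,0],[0,-2.6,0]],"turn":[[0,0,0],[0,0,0],[0,0,0],[0,0,0],[0,0,0],[0,0,0],[0,0,0],[0,0,0]],"jaw":[-1,-1,-1,-1,-1,-1,-1,-1]}' 55
python3 - <<'E'
from h import *
s=robot.observe();print(s["contact_force"],s["opening"])
d=np.array(s["tool_pos"])-[.5252,-.2467,.2295];a=np.radians(-11.956);print("travel",-(d[0]*np.cos(a)+d[1]*np.sin(a)))
t=robot.read_camera("top");v=robot.read_camera("side");cv2.imwrite("pics/top2.png",t);cv2.imwrite("pics/side2.png",v)
a=crop(v,275,225,110,125,5,None);b=crop(t,415,225,45,45,5,None)
b=cv2.copyMakeBorder(b,0,a.shape[0]-b.shape[0],0,0,0);cv2.imwrite("pics/j.png",np.hstack([a,b])[:600,:800])
E
```

```text
time: 17.12
tool_pos: [0.5022, -0.2417, 0.2297]
tool_rot: [3.134, 0.002, 1.361]
contact_force: [9.3, 0.0, -4.0]
opening: 0.0134
[ 9.2781  0.0061 -3.9696] 0.01340146334952256
travel 0.02356094761834504
```

View pics/j.png

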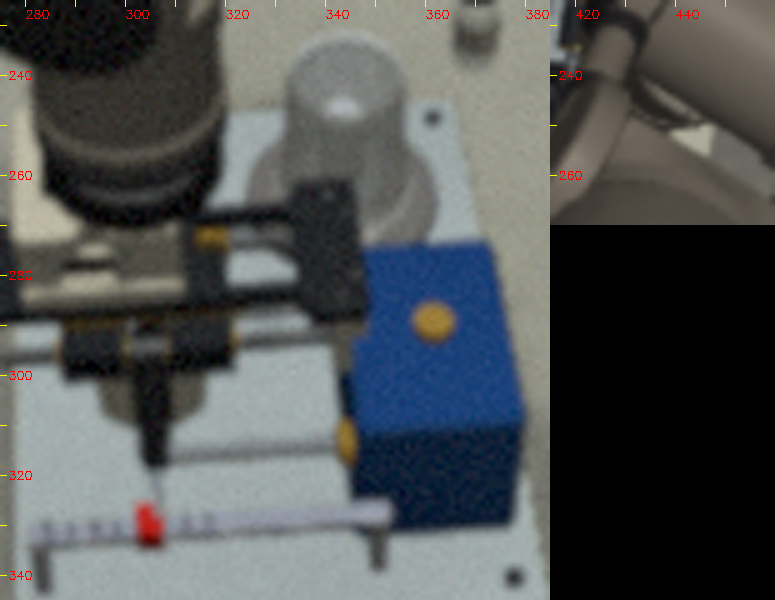

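```bash
python3 - <<'E'
from h import *
x,y,a,hy=.599,-.1943,-.2087,-.0664
W=lambda X,Y,z:[x+np.cos(a)*X-np.sin(a)*Y,y+np.sin(a)*X+np.cos(a)*Y,z]
for fn,x0,x1 in(("side0",308,324),("side2",298,314)):
    g=cv2.imread(f"pics/{fn}.png").max(2).astype(int)
    for r in(312,314,316):
        s=np.clip(90-g[r,x0-2:x1],0,None);print(fn,r,"bar",(s*np.arange(x0-2,x1)).sum()/s.sum())
    for r in(320,321,322,323,324):
        s=g[r,x0:x1];m=np.median(s);w=np.clip(m-6-s,0,None);print(fn,r,(w*np.arange(x0,x1)).sum()/max(w.sum(),1),s)
for t in(0,.022,.024,.026,.028):
    print(t,"bar",proj("side",W(-.06-t,hy-.04,.07)),"ptr",proj("side",W(-.06-t,hy-.054,.07)),proj("side",W(-.06-t,hy-.062,.07)))
s=cv2.imread("pics/side2.png").astype(int)[318:340,295:315];w=np.clip(s[...,2]-np.maximum(s[...,0],s[...,1])-60,0,None);print("red",(w.sum(0)*np.arange(295,315)).sum()/w.sum(),(w.sum(1)*np.arange(318,340)).sum()/w.sum())
E
```

```text
side0 312 bar 315.24919093851133
side0 314 bar 315.2943143812709
side0 316 bar 315.55719557195573
side0 320 315.76785714285717 [163 156 162 161 161 157 148 134 131 139 155 162 157 162 159 160]
side0 321 316.1159420289855 [156 159 159 160 161 162 154 145 134 141 154 162 154 162 157 158]
side0 322 316.2758620689655 [159 163 157 164 166 162 157 145 136 133 155 161 158 160 155 161]
side0 323 316.6842105263158 [162 155 160 161 158 160 159 150 137 138 145 161 161 158 155 157]
side0 324 316.45454545454544 [155 162 158 162 162 159 154 154 140 142 156 153 160 160 161 158]
side2 312 bar 305.3651877133106
side2 314 bar 305.27443609022555
side2 316 bar 305.589552238806
side2 320 305.7877094972067 [172 173 170 174 170 165 154 137 137 146 159 171 172 172 173 175]
side2 321 305.64912280701753 [171 177 168 177 174 168 162 145 146 156 172 177 173 174 174 175]
side2 322 305.84313725490193 [171 173 169 172 173 173 162 151 143 153 168 172 171 176 175 171]
side2 323 306.130081300813 [173 174 173 174 173 168 163 154 144 148 162 174 172 175 174 171]
side2 324 305.7716535433071 [175 173 173 170 165 161 159 156 145 145 164 173 173 175 173 176]
0 bar [315.8689 316.1441] ptr [316.2576 321.5899] [316.4834 324.7542]
0.022 bar [305.8761 316.8435] ptr [306.1585 322.3023] [306.3226 325.4743]
0.024 bar [304.9667 316.9072] ptr [305.2394 322.3672] [305.3979 325.5398]
0.026 bar [304.0571 316.9709] ptr [304.3201 322.432 ] [304.4729 325.6054]
0.028 bar [303.1473 317.0345] ptr [303.4006 322.4969] [303.5479 325.6709]
red 304.27100442198355 329.2634238787113
```

```bash
python3 -m handwheel '{"offset":[[0,-0.1,0],[0,-0.2,0],[0,-0.35,0],[0,-0.35,0],[0,-0.35,0],[0,-0.35,0],[0,-0.35,0],[0,-0.35,0]],"turn":[[0,0,0],[0,0,0],[0,0,0],[0,0,0],[0,0,0],[0,0,0],[0,0,0],[0,0,0]],"jaw":[-1,-1,-1,-1,-1,-1,-1,-1]}'
python3 - <<'E'
from h import *
g0=robot.read_camera("side");cv2.imwrite("pics/side3.png",g0);robot.read_camera("side")
g=g0.max(2).astype(int)
for r in(312,314,316):
    s=np.clip(90-g[r,296:314],0,None);print(r,"bar",(s*np.arange(296,314)).sum()/s.sum())
for r in range(320,325):
    s=g[r,296:312];w=np.clip(np.median(s)-6-s,0,None);print(r,(w*np.arange(296,312)).sum()/w.sum())
s=g0.astype(int)[318:340,295:315];w=np.clip(s[...,2]-np.maximum(s[...,0],s[...,1])-60,0,None);print("red",(w.sum(0)*np.arange(295,315)).sum()/w.sum())
print(robot.observe()["tool_pos"])
E
```

```text
time: 17.88
tool_pos: [0.499, -0.241, 0.2297]
tool_rot: [3.134, 0.002, 1.361]
contact_force: [9.4, 0.0, -2.5]
opening: 0.0137
312 bar 303.88424437299034
314 bar 303.963768115942
316 bar 304.00341296928326
320 303.984126984127
321 304.09302325581393
322 304.25
323 304.3333333333333
324 304.0576923076923
red 304.4730409777139
[ 0.499  -0.241   0.2297]
```

```bash
python3 -c "
from cell import robot
print(robot.hand_in(), robot.observe()['time'])"
```

```text
the job is handed in; nothing more can be done
the job is handed in; nothing more can be done
```

I put the beaker mouth-down over the air peg and let go of it. I then pulled the bar handle out to the red marker and handed the job in at about 18 s, still holding the handle at a 55 N grip setting.

**Beaker:** it touched down within about 1 mm of the seated height I had calculated, with about 7 N of contact force. The pictures taken after release show it upright on the grey disc.

**Handle:** the wanted travel, measured in both cameras, is about 26 mm. At the end, the camera gave 25.1 mm from the bar and 26.3 mm from the pointer. The arm's own displacement gave about 26.8 mm. These disagree by up to 1.7 mm, and all three fall well within the 12 mm marker. I checked the final 3.5 mm correction only by image measurement, because I had used all 12 picture views.

**Bystanders:** the vials look unmoved in the last pictures that show them. I did not check the funnel again at the end, but the arm went nowhere near it. The red marker stayed where it was set, to within 0.1 px.

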